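# Find the concealed catch and spring the battery flap

### The arm

A 6-joint arm with a two-finger parallel gripper is mounted at the origin on the work surface. World frame = base frame: x ahead of the robot, y to its left, z up, the work surface at z = 0. Lengths are in m, angles in degrees, forces in N, time in s.
With the tool pointing down it reaches from about 0.35 to 0.875 m from the base axis. Payload 4.2 kg.
Tool frame: the origin (TCP) lies at the very end of the fingers, on their centre line; the grasp point (between the pads) lies 19 mm behind it (r.hold_point_z is the distance from the TCP to the grasp point, in m); z points along the fingers, y is the direction in which the jaws open and shut (so a half turn about z gives the same grasp; the last joint's range is limited). The gripper opens to 87 mm and grips with 3 to 60 N. Pads are 19 mm wide; open, the fingers measure 117 mm over their backs; the gripper's body (75 mm by 190 mm) begins 51 mm behind the grasp point.
Start: joints at [81.738, 22.042, 0.453, 0, -68.411, -14.817], TCP at [0.245, 0.575, 0.194] pointing down, gripper open.
Joint ranges: [-179.83, 179.83], [-69.29, 118.12], [-61.27, 80.66], [-181.25, 117.63], [-171.15, -9.14], [-177.46, 177.46]. Speed limits (degrees/s): [159.86, 159.86, 180, 180, 180, 180].

### API

Orientations are given as a 3x3 rotation matrix whose columns are the frame's x, y, z axes.
In Python, from station import r, cams, ticket gives the robot as it stands.
- The arm moves only by the tool drive_tool, never from a script. Its argument "deltas" is a list of rows, each an object of numbers: "dx", "dy", "dz": the shift along the tool's x, y, z in m; "wx", "wy", "wz": the turn, a rotation vector about the tool's x, y, z in degrees. A call has 1 to 20 rows; each row is the pose to reach, as a shift and turn from the pose commanded when the call began, along the tool's axes at that moment; what a row does not reach only later rows make up. A row lasts 1/10 s, in which the tool goes at most 50 mm and 8.59 degrees, less where a joint would pass 70% of its speed; a pose out of reach is approached as far as the arm can. A call with a gripper value outside its range is refused whole. "gripper" is the opening, from 0 (shut) to 1 (fully open), set as the call begins (left out, the last holds). The fingers move at their own pace and stop on an object; the grip force is fixed at half the most. Time passes only in rows, so rows that repeat a pose let the fingers close. It gives the time, the measured TCP pose, the force and the opening at its end, in the units of the state.
- r.sense(): the state, without advancing time (a new reading comes with each control period).
- cams.capture(name): name is "side" or "top"; returns the picture (384x512x3 uint8, red, green, blue); there is no depth.
- cams.camera_model(name): a dict with "intrinsics" (3x3 intrinsics, pixels), "distortion" ([k1, k2, p1, p2, k3] as OpenCV has them; the pictures are not rectified), "extrinsics" (4x4, takes a point from world to camera coordinates). Camera axes: x right, y down, z forward; pixel columns grow to the right and rows downward; lengths in m; the calibration is good to about 2 mm. A picture is of the moment at which its call begins. camera_model takes no time and is no camera call.
- ticket.finish_job(): hands the job in, once; it reports no verdict.
The state is a dict: "time_s": time; "joints": joint angles; "joint_velocities": joint speeds; "effort": joint torques, N m; "tcp_pos": TCP position; "ee_rot": TCP orientation; "wrist_force": force on the tool from outside, world axes, zero at the start; "moment": the same for the moment, N m; "gripper_width": opening from 0.0 (shut) to 1.0 (fully open).
Only numpy, scipy, OpenCV 4.12 (cv2) and the standard library are available. Lean on these libraries where they do the work, as an engineer would, in place of code of your own. Each camera call takes 0.05 s, during which the arm holds its last target.

### The job

The battery flap of the steel console is held shut by a concealed catch, a plain square push plate set almost flush somewhere along the inlaid strip in the console's top panel. Feel along the strip with the fingertips until you find the place that gives, press it in so that the flap springs open, then draw clear and leave the flap standing open. Do not press the red stop button, and do not move, pick up or knock any of the loose things on the console and bench.

Things in the scene. Friction and masses are not known exactly. Their poses are not given: they have to be found in the camera images.
- console: low stainless-steel console bolted to the bench, 260 (x) x 560 (y) x 90 (z) mm; origin at the centre of its underside, its x axis points away from the robot, y along its length. Its level top panel is 90 mm above the bench. Only its place and yaw (up to 0.38 rad) vary
- strip_mid (a point): middle of the inlaid strip, on the panel's top surface, 50 mm nearer the robot than the console's centre; axes as the console's. The strip is 240 mm long (along y) and 76 mm wide (x), of the same metal as the panel and 0.5 mm below it. The hidden catch plate is centred across the strip (x = 0) with its centre anywhere from y = -80 to +80 mm of this point; apart from it the strip is rigid
- catch (a joint): travel of the hidden catch, m: 0 at rest, 0.007 fully in (straight down). It is a plain metal square, 56 x 56 mm, in a 59 mm square hole with sides along the console's axes, its face 2.5 mm below the panel's top (2 mm below the strip). A spring resists: about 1.2 N at first touch, about 6 N fully in; it lets the flap go at about 4 mm and springs back when released. Fingertips must lie wholly within the hole to push it in
- flap (a joint): angle of the battery flap, rad: 0 shut and held by the catch's bolt, 0.95 fully open. Its own spring swings it up within a second once the catch is pressed; it stays open
- flap_mid (a point): middle of the shut flap's opening, on the panel's top surface, 72.5 mm farther from the robot than the console's centre. The flap is 82 (x) x 157 (y) mm, level with the panel, and is hinged along its far edge, so its near edge (80 mm beyond the strip's middle line) rises
- stop (a joint): travel of the red stop button, m: 0 at rest, 0.006 pressed. Spring button that must not be pressed
- stop_top (a point): centre of the top face of the red stop button (32 mm diameter, in a yellow housing) that stands on the console's panel, in line with the strip, 225 mm to the +y side of its middle
- jar: amber glass sample jar with white cap, 40 mm diameter, 60 mm high, standing on the right end of the console top; origin at the centre of its underside
- flange: turned steel flange, 72 mm diameter, 22 mm high, on the console top at the far left; origin at the centre of its underside
- gasket: white sealing ring, 60 mm outside, 40 mm inside, 8 mm thick, on the console top at the far right; origin at the centre of its underside
- funnel: steel funnel standing mouth down on the bench to the left, 140 mm diameter, 134 mm high; origin at the centre of its underside
- beaker: open steel beaker, 72 mm diameter, 90 mm high, on the bench to the right; origin at the centre of its underside
- bottle: white plastic bottle with blue cap, 60 mm diameter, 150 mm high, on the bench to the right; origin at the centre of its underside
- spanner: steel spanner lying flat on the bench to the left; origin at its underside

How it is judged:
By the outcome, as a careful person would: the job done as asked, in the order asked, and still so for the second after the job is handed in, with the robot touching nothing.
It also fails if it takes over 54 s, if anything falls off the work surface, if the arm or the gripper's body presses on something with over 40 N, if the wrist force passes 120 N, or if a joint passes its speed limit or range.

## Working session

There is one attempt and no reset: what is moved stays moved. The work goes in short steps, Python scripts to look and compute and a tool call to move; the robot and the scene stay as the last step left them, time stands still between calls to the robot, and variables do not carry over. Pictures are saved under pics/ and viewed, and the job is handed in when it is done.

Besides the shell and the picture viewer there is one more tool, called as name(argument=value, ...), one argument or row to a line, values as JSON. drive_tool: Moves the arm, as the interface text tells. Its arguments: {"type":"object","properties":{"deltas":{"type":"array","items":{"type":"object","properties":{"dx":{"type":"number"},"dy":{"type":"number"},"dz":{"type":"number"},"wx":{"type":"number"},"wy":{"type":"number"},"wz":{"type":"number"}}}},"gripper":{"type":"number"}},"required":["deltas"]}

```bash
mkdir -p pics; python3 - <<'E'
from station import r,cams,ticket
import cv2
for n in("side","top"):
    im=cams.capture(n); cv2.imwrite(f"pics/{n}0.png",cv2.resize(im[:,:,::-1],(800,600),interpolation=cv2.INTER_CUBIC)); cv2.imwrite(f"pics/{n}0raw.png",im[:,:,::-1])
    print(cams.camera_model(n))
s=r.sense();print(s)
E
```

```text
{'intrinsics': array([[491.18360723,   0.        , 254.83372344],
       [  0.        , 491.18360723, 190.03255684],
       [  0.        ,   0.        ,   1.        ]]), 'distortion': array([0.02245723, 0.        , 0.        , 0.        , 0.        ]), 'extrinsics': array([[ 0.91152578, -0.41086155, -0.01770727, -0.49068556],
       [-0.28008477, -0.58870823, -0.75827116,  0.24391759],
       [ 0.30112004,  0.69614324, -0.65169878,  1.76212051],
       [ 0.        ,  0.        ,  0.        ,  1.        ]])}
{'intrinsics': array([[456.05320716,   0.        , 256.21294668],
       [  0.        , 456.05320716, 187.02967285],
       [  0.        ,   0.        ,   1.        ]]), 'distortion': array([-0.00434262,  0.        ,  0.        ,  0.        ,  0.        ]), 'extrinsics': array([[-0.01228256, -0.99973972, -0.01922579,  0.02643911],
       [-0.99752989,  0.01358076, -0.06891793,  0.56190813],
       [ 0.06916109,  0.01833181, -0.99743706,  1.48728719],
       [ 0.        ,  0.        ,  0.        ,  1.        ]])}
{'time_s': 0.1, 'joints': array([ 8.17372882e+01,  2.20870832e+01,  3.87383283e-01, -2.37487508e-02,
       -6.84112494e+01, -1.48170284e+01]), 'joint_velocities': array([ 0.04545038, -0.12870152,  0.22398628, -0.01868365, -0.04722463,
       -0.01894755]), 'effort': array([-1.27926369e-04, -3.91689742e+01,  1.87935072e+01,  4.23201844e+00,
        1.34543166e-02, -7.07381537e-05]), 'tcp_pos': array([0.24476504, 0.57443468, 0.1933639 ]), 'ee_rot': array([[ 9.19900268e-01, -3.92151835e-01, -6.59700153e-04],
       [-3.92152371e-01, -9.19898394e-01, -1.86091064e-03],
       [ 1.22902414e-04,  1.97055518e-03, -9.99998051e-01]]), 'wrist_force': array([ 0.57433977,  0.82543303, -0.47820879]), 'moment': array([-0.04235748, -0.0617747 , -0.04732671]), 'gripper_width': 0.9985088390152611}
```

View pics/top0.png

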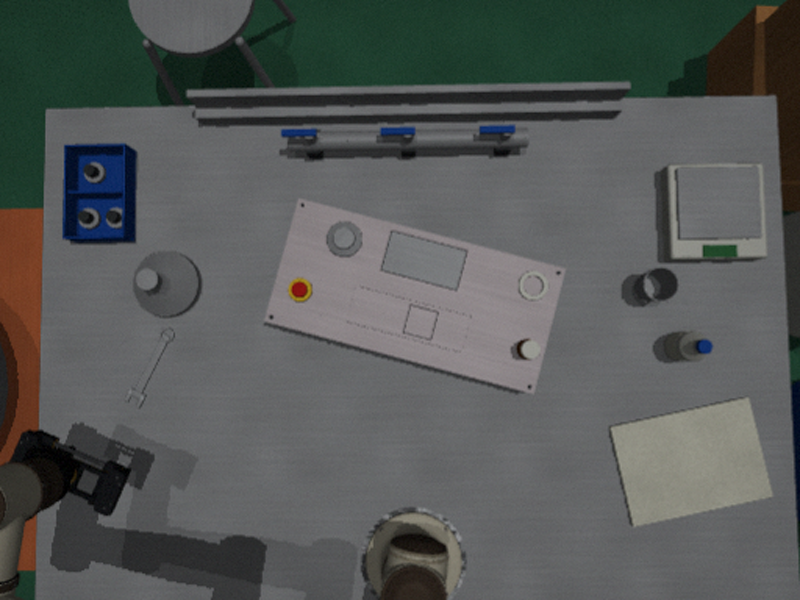

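View pics/side0.png

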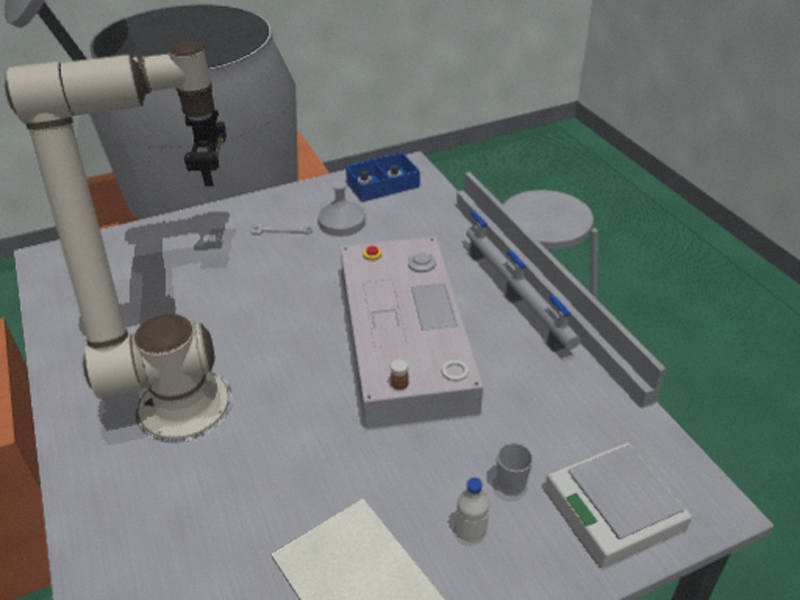

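The top view shows a faint square in the strip at about (421,322) of the 800x600 picture. The side view shows one too, near (385,327). I'll enlarge and measure.

```bash
python3 - <<'E'
import cv2
im=cv2.imread("pics/top0raw.png")
c=im[120:256,165:365];cv2.imwrite("pics/topc.png",cv2.resize(c,(800,544),interpolation=cv2.INTER_CUBIC))
im=cv2.imread("pics/side0raw.png")
c=im[150:275,210:315];cv2.imwrite("pics/sidec.png",cv2.convertScaleAbs(cv2.resize(c,(504,600),interpolation=cv2.INTER_CUBIC)))
E
```

```text
(no output)
```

View pics/topc.png

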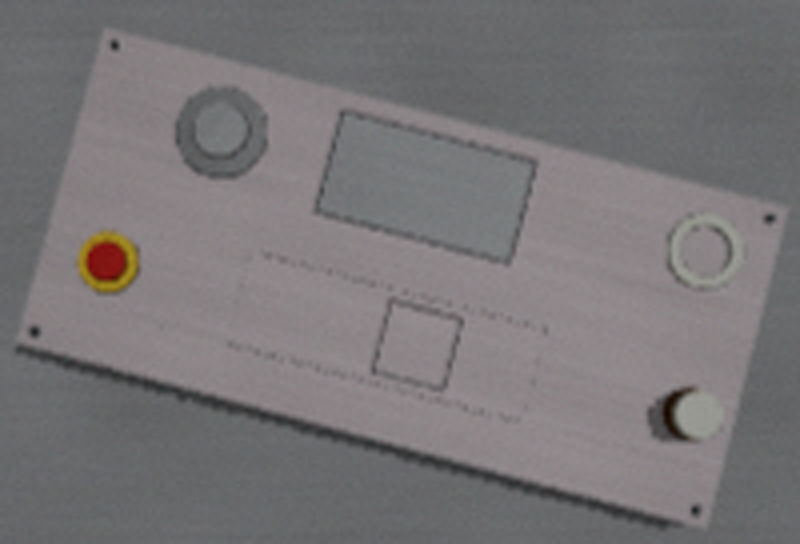

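View pics/sidec.png

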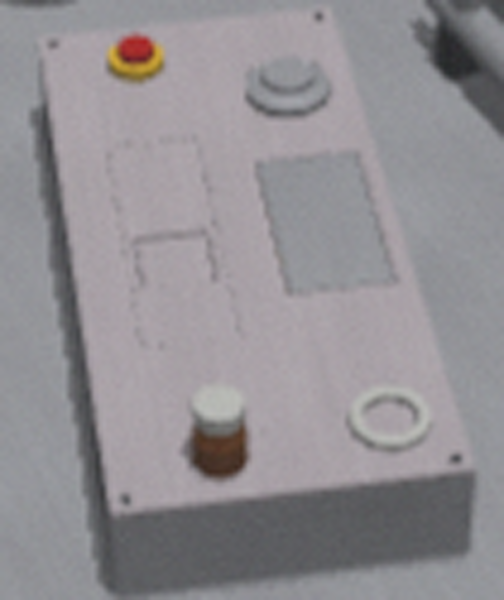

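```bash
cat >h.py <<'E'
from station import r,cams
import numpy as np,cv2
def px(n,uv,z):
    m=cams.camera_model(n);p=cv2.undistortPoints(np.array(uv,float).reshape(-1,1,2),m["intrinsics"],m["distortion"]).reshape(-1,2)
    R=m["extrinsics"][:3,:3];t=m["extrinsics"][:3,3];C=-R.T@t
    d=np.c_[p,np.ones(len(p))]@R
    return C+d*((z-C[2])/d[:,2])[:,None]
E
python3 - <<'E'
from h import *
T=lambda a:(np.array(a)+.5)/4-.5+[165,120]
S=lambda a:(np.array(a)+.5)/4.8-.5+[210,150]
con=px("top",T([(105,28),(790,208),(706,528),(16,347)]),.09)
sq=px("top",T([(390,299),(463,317),(445,390),(373,372)]),.088)
fl=px("top",T([(343,110),(537,160),(510,264),(316,212)]),.09)
for n,q in(("con",con),("sq",sq),("fl",fl)):
    print(n,q[:,:2].round(4).tolist(),"mid",q.mean(0).round(4),"sides",np.linalg.norm(np.roll(q,-1,0)-q,axis=1).round(4))
    e=(q[0]+q[3]-q[1]-q[2]);print(" yaw y-dir",np.degrees(np.arctan2(-e[0],e[1])))
print("side: top corners", px("side",S([(42,38),(330,10),(472,470),(112,515)]),.09).round(4), px("side",S([(42,38),(330,10),(472,470),(112,515)]),.09).mean(0))
print("side catch far-left corners",px("side",S([(135,243),(210,232)]),.089).round(4))
print("stop",px("top",T([(107,262)]),.12),"flapside",px("side",S([(257,162),(360,152),(397,279),(290,293)]),.09).mean(0))
e=con[0]+con[3]-con[1]-con[2];y=e/np.linalg.norm(e);x=np.array([y[1],-y[0],0])
sm=con.mean(0)-.05*x;print("strip mid",sm,"catch in strip",(sq.mean(0)-sm)@x,(sq.mean(0)-sm)@y)
E
```

```text
con [[0.7532, 0.2238], [0.6013, -0.3157], [0.3525, -0.2437], [0.5, 0.2948]] mid [ 0.5517 -0.0102  0.09  ] sides [0.5605 0.2591 0.5583 0.263 ]
 yaw y-dir -15.520251117085564
sq [[0.534, -0.0004], [0.5191, -0.0576], [0.462, -0.0426], [0.4768, 0.0137]] mid [ 0.498  -0.0218  0.088 ] sides [0.0591 0.059  0.0582 0.0589]
 yaw y-dir -14.682079386458089
fl [[0.6844, 0.0348], [0.6422, -0.1179], [0.5602, -0.0952], [0.6035, 0.0571]] mid [ 0.6226 -0.0303  0.09  ] sides [0.1584 0.0851 0.1583 0.0839]
 yaw y-dir -15.64293875597141
side: top corners [[ 0.5033  0.2902  0.09  ]
 [ 0.7478  0.2185  0.09  ]
 [ 0.5951 -0.3152  0.09  ]
 [ 0.3491 -0.2461  0.09  ]] [ 0.5488409  -0.01316099  0.09      ]
side catch far-left corners [[ 0.4734  0.0091  0.089 ]
 [ 0.532  -0.0043  0.089 ]]
stop [[0.5638808  0.21782619 0.12      ]] flapside [ 0.62041726 -0.03095083  0.09      ]
strip mid [0.50355423 0.00318649 0.09      ] catch in strip 0.001296623337441982 -0.025525318351285676
```

The catch measures 59 x 59 mm, centred at about (0.496, -0.0235) by both cameras, with the console yaw about -15.5°. The sizes match what was given. I'll shut the fingers and travel above it at a constant height, turning the jaw axis along the console's y.

drive_tool(
  gripper=0,
  deltas=[
    {"dx":0.01,"dy":0.01},
    {"dx":0.035,"dy":0.034,"wz":-0.5},
    {"dx":0.065,"dy":0.063,"wz":-1},
    {"dx":0.095,"dy":0.092,"wz":-1.5},
    {"dx":0.125,"dy":0.121,"wz":-2},
    {"dx":0.155,"dy":0.15,"wz":-2.5},
    {"dx":0.185,"dy":0.18,"wz":-3},
    {"dx":0.215,"dy":0.209,"wz":-3.5},
    {"dx":0.245,"dy":0.238,"wz":-4},
    {"dx":0.275,"dy":0.267,"wz":-4.5},
    {"dx":0.305,"dy":0.296,"wz":-5},
    {"dx":0.335,"dy":0.325,"wz":-5.5},
    {"dx":0.365,"dy":0.354,"wz":-6},
    {"dx":0.395,"dy":0.383,"wz":-6.5},
    {"dx":0.42,"dy":0.408,"wz":-7},
    {"dx":0.445,"dy":0.432,"wz":-7.3},
    {"dx":0.458,"dy":0.444,"wz":-7.6},
    {"dx":0.465,"dy":0.452,"wz":-7.6},
    {"dx":0.465,"dy":0.452,"wz":-7.6},
    {"dx":0.465,"dy":0.452,"wz":-7.6},
  ],
)

```text
schema error: expected keys dx, dy, dz, wx, wy, wz
```

All six keys are needed in each row.

drive_tool(
  gripper=0,
  deltas=[
    {"dx":0.01,"dy":0.01,"dz":0,"wx":0,"wy":0,"wz":0},
    {"dx":0.035,"dy":0.034,"dz":0,"wx":0,"wy":0,"wz":-0.5},
    {"dx":0.065,"dy":0.063,"dz":0,"wx":0,"wy":0,"wz":-1},
    {"dx":0.095,"dy":0.092,"dz":0,"wx":0,"wy":0,"wz":-1.5},
    {"dx":0.125,"dy":0.121,"dz":0,"wx":0,"wy":0,"wz":-2},
    {"dx":0.155,"dy":0.15,"dz":0,"wx":0,"wy":0,"wz":-2.5},
    {"dx":0.185,"dy":0.18,"dz":0,"wx":0,"wy":0,"wz":-3},
    {"dx":0.215,"dy":0.209,"dz":0,"wx":0,"wy":0,"wz":-3.5},
    {"dx":0.245,"dy":0.238,"dz":0,"wx":0,"wy":0,"wz":-4},
    {"dx":0.275,"dy":0.267,"dz":0,"wx":0,"wy":0,"wz":-4.5},
    {"dx":0.305,"dy":0.296,"dz":0,"wx":0,"wy":0,"wz":-5},
    {"dx":0.335,"dy":0.325,"dz":0,"wx":0,"wy":0,"wz":-5.5},
    {"dx":0.365,"dy":0.354,"dz":0,"wx":0,"wy":0,"wz":-6},
    {"dx":0.395,"dy":0.383,"dz":0,"wx":0,"wy":0,"wz":-6.5},
    {"dx":0.42,"dy":0.408,"dz":0,"wx":0,"wy":0,"wz":-7},
    {"dx":0.445,"dy":0.432,"dz":0,"wx":0,"wy":0,"wz":-7.3},
    {"dx":0.458,"dy":0.444,"dz":0,"wx":0,"wy":0,"wz":-7.6},
    {"dx":0.465,"dy":0.452,"dz":0,"wx":0,"wy":0,"wz":-7.6},
    {"dx":0.465,"dy":0.452,"dz":0,"wx":0,"wy":0,"wz":-7.6},
    {"dx":0.465,"dy":0.452,"dz":0,"wx":0,"wy":0,"wz":-7.6},
  ],
)

```text
time_s: 2.1
tcp_pos: [0.495, -0.023, 0.1943]
ee_rot: [[0.964, -0.267, -0.0], [-0.267, -0.964, 0.0], [-0.0, -0.0, -1.0]]
wrist_force: [0.2, 0.6, -0.6]
gripper_width: 0.002
```

```bash
python3 - <<'E'
from h import *
s=r.sense()
for k in("time_s","tcp_pos","ee_rot","wrist_force","gripper_width"):print(k,s[k])
for n in("side","top"):
    im=cams.capture(n)[:,:,::-1]
    c=im[110:275,200:355] if n=="side" else im[120:256,165:365]
    cv2.imwrite(f"pics/{n}1.png",cv2.resize(c,None,fx=3.6,fy=3.6,interpolation=cv2.INTER_CUBIC))
E
```

```text
time_s 2.1
tcp_pos [ 0.49497455 -0.02295612  0.19427124]
ee_rot [[ 9.63705390e-01 -2.66967769e-01 -3.62749315e-04]
 [-2.66967723e-01 -9.63705456e-01  1.68779581e-04]
 [-3.94642202e-04 -6.58114330e-05 -9.99999920e-01]]
wrist_force [ 0.18965492  0.61209875 -0.55369064]
gripper_width 0.002176200510732341
```

View pics/side1.png

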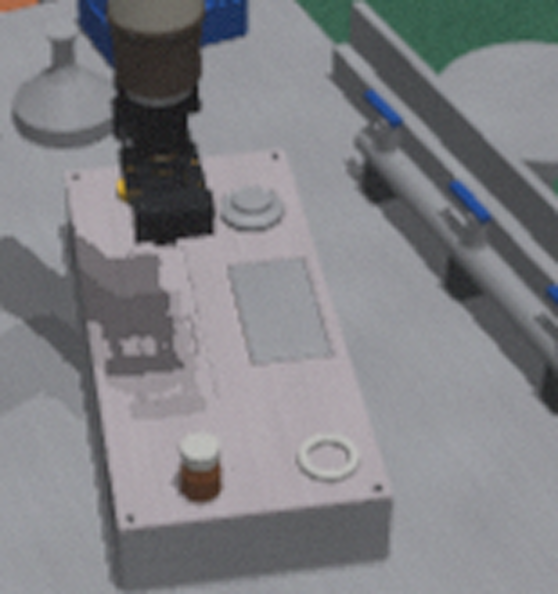

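The arm stands over the strip, with the gripper above the square and clear of the jar, stop and flap. I'm lowering to about 6 mm above the panel and looking.

drive_tool(
  deltas=[
    {"dx":0.001,"dy":0,"dz":0.02,"wx":0,"wy":0,"wz":0},
    {"dx":0.001,"dy":0,"dz":0.045,"wx":0,"wy":0,"wz":0},
    {"dx":0.001,"dy":0,"dz":0.07,"wx":0,"wy":0,"wz":0},
    {"dx":0.001,"dy":0,"dz":0.09,"wx":0,"wy":0,"wz":0},
    {"dx":0.001,"dy":0,"dz":0.098,"wx":0,"wy":0,"wz":0},
    {"dx":0.001,"dy":0,"dz":0.098,"wx":0,"wy":0,"wz":0},
    {"dx":0.001,"dy":0,"dz":0.098,"wx":0,"wy":0,"wz":0},
  ],
)

```text
time_s: 2.9
tcp_pos: [0.4973, -0.0229, 0.0973]
ee_rot: [[0.964, -0.266, 0.002], [-0.266, -0.964, 0.0], [0.002, -0.001, -1.0]]
wrist_force: [-0.2, 0.3, -0.9]
gripper_width: 0.004
```

```bash
python3 - <<'E'
from h import *
im=cams.capture("side")[:,:,::-1]
cv2.imwrite("pics/side2.png",cv2.resize(im[150:275,210:315],(504,600),interpolation=cv2.INTER_CUBIC))
E
```

```text
(no output)
```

View pics/side2.png

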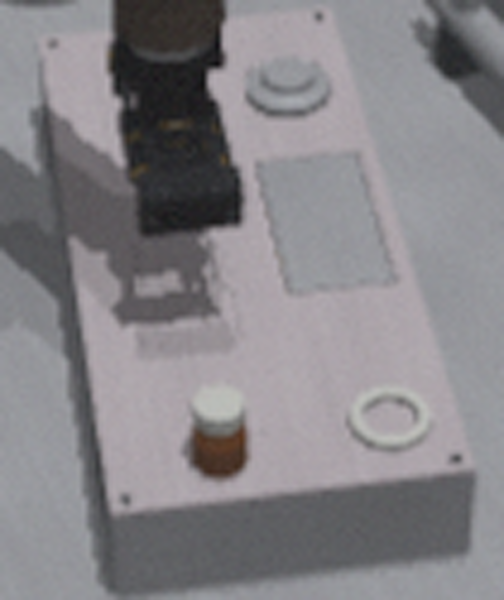

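The fingers hang just above the square, though the gripper body hides the tips in this view. I'll press slowly and watch the force.

drive_tool(
  deltas=[
    {"dx":0,"dy":0,"dz":0.003,"wx":0,"wy":0,"wz":0},
    {"dx":0,"dy":0,"dz":0.006,"wx":0,"wy":0,"wz":0},
    {"dx":0,"dy":0,"dz":0.008,"wx":0,"wy":0,"wz":0},
    {"dx":0,"dy":0,"dz":0.01,"wx":0,"wy":0,"wz":0},
    {"dx":0,"dy":0,"dz":0.011,"wx":0,"wy":0,"wz":0},
    {"dx":0,"dy":0,"dz":0.011,"wx":0,"wy":0,"wz":0},
    {"dx":0,"dy":0,"dz":0.011,"wx":0,"wy":0,"wz":0},
  ],
)

```text
time_s: 3.65
tcp_pos: [0.4966, -0.0234, 0.0854]
ee_rot: [[0.964, -0.267, 0.0], [-0.267, -0.964, -0.0], [0.0, 0.0, -1.0]]
wrist_force: [-0.2, 0.9, 1.1]
gripper_width: 0.005
```

At z = 0.0854, 4 mm below the strip, the force has risen only about 2 N, so this place gives. I'll press on to about 5.5–6 mm of travel.

drive_tool(
  deltas=[
    {"dx":0,"dy":0,"dz":0.001,"wx":0,"wy":0,"wz":0},
    {"dx":0,"dy":0,"dz":0.002,"wx":0,"wy":0,"wz":0},
    {"dx":0,"dy":0,"dz":0.003,"wx":0,"wy":0,"wz":0},
    {"dx":0,"dy":0,"dz":0.004,"wx":0,"wy":0,"wz":0},
    {"dx":0,"dy":0,"dz":0.004,"wx":0,"wy":0,"wz":0},
    {"dx":0,"dy":0,"dz":0.004,"wx":0,"wy":0,"wz":0},
    {"dx":0,"dy":0,"dz":0.004,"wx":0,"wy":0,"wz":0},
    {"dx":0,"dy":0,"dz":0.004,"wx":0,"wy":0,"wz":0},
    {"dx":0,"dy":0,"dz":0.004,"wx":0,"wy":0,"wz":0},
    {"dx":0,"dy":0,"dz":0.004,"wx":0,"wy":0,"wz":0},
    {"dx":0,"dy":0,"dz":0.004,"wx":0,"wy":0,"wz":0},
    {"dx":0,"dy":0,"dz":0.004,"wx":0,"wy":0,"wz":0},
  ],
)

```text
time_s: 4.85
tcp_pos: [0.4965, -0.0234, 0.0814]
ee_rot: [[0.964, -0.267, 0.0], [-0.267, -0.964, -0.0], [0.0, -0.0, -1.0]]
wrist_force: [0.8, -0.4, 0.2]
gripper_width: 0.008
```

```bash
python3 - <<'E'
from h import *
im=cams.capture("side")[:,:,::-1]
cv2.imwrite("pics/side3.png",cv2.resize(im[150:275,210:315],(504,600),interpolation=cv2.INTER_CUBIC))
E
```

```text
(no output)
```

View pics/side3.png

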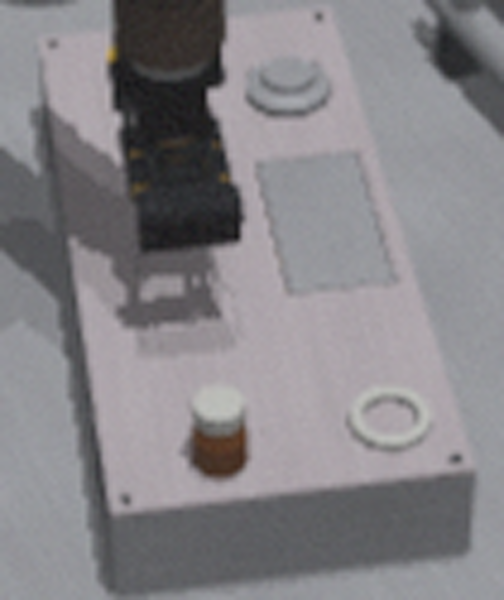

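The flap is still shut and the force is near zero, so the fingertips may not be as low as the reading says. I'll go on in 1 mm steps, watching the force.

drive_tool(
  deltas=[
    {"dx":0,"dy":0,"dz":0.0005,"wx":0,"wy":0,"wz":0},
    {"dx":0,"dy":0,"dz":0.001,"wx":0,"wy":0,"wz":0},
    {"dx":0,"dy":0,"dz":0.001,"wx":0,"wy":0,"wz":0},
    {"dx":0,"dy":0,"dz":0.001,"wx":0,"wy":0,"wz":0},
  ],
)

```text
time_s: 5.3
tcp_pos: [0.4965, -0.0234, 0.0803]
ee_rot: [[0.964, -0.267, -0.0], [-0.267, -0.964, -0.0], [0.0, 0.0, -1.0]]
wrist_force: [0.0, 0.1, -0.1]
gripper_width: 0.004
```

drive_tool(
  deltas=[
    {"dx":0,"dy":0,"dz":0.0005,"wx":0,"wy":0,"wz":0},
    {"dx":0,"dy":0,"dz":0.001,"wx":0,"wy":0,"wz":0},
    {"dx":0,"dy":0,"dz":0.001,"wx":0,"wy":0,"wz":0},
    {"dx":0,"dy":0,"dz":0.001,"wx":0,"wy":0,"wz":0},
  ],
)

```text
time_s: 5.7
tcp_pos: [0.4965, -0.0234, 0.0793]
ee_rot: [[0.964, -0.267, -0.0], [-0.267, -0.964, -0.0], [-0.0, 0.0, -1.0]]
wrist_force: [-0.0, 0.6, -0.6]
gripper_width: 0.006
```

```bash
python3 - <<'E'
from h import *
for n in("side","top"):
    im=cams.capture(n)[:,:,::-1]
    c=im[150:275,210:315] if n=="side" else im[120:256,165:365]
    cv2.imwrite(f"pics/{n}4.png",cv2.resize(c,None,fx=4,fy=4,interpolation=cv2.INTER_CUBIC))
    s=r.sense();print(s["wrist_force"],s["tcp_pos"])
E
```

```text
[ 0.73688731 -0.12739361 -0.06997719] [ 0.4965497  -0.02338572  0.0793492 ]
[0.33997462 0.07695831 0.97792282] [ 0.49654436 -0.02340922  0.07936258]
```

View pics/top4.png

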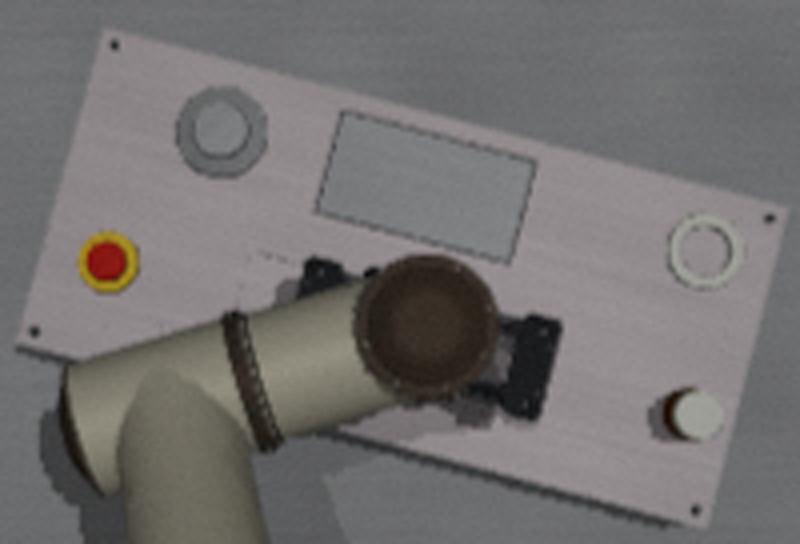

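View pics/side4.png

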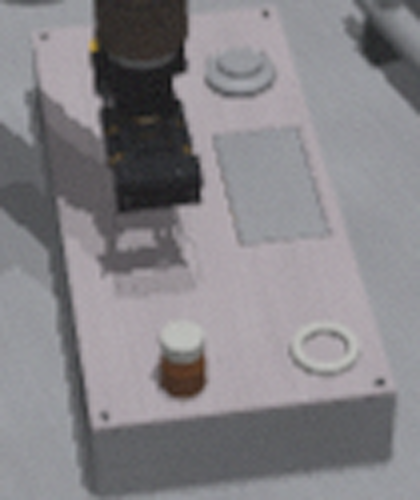

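There is no contact even at z = 0.079, although the images put the tool over the square. I'll check the tool's pose against the pictures by projection.

```bash
python3 - <<'E'
from h import *
def pr(n,P):
    m=cams.camera_model(n);E=m["extrinsics"]
    return cv2.projectPoints(np.array(P,float),cv2.Rodrigues(E[:3,:3])[0],E[:3,3],m["intrinsics"],m["distortion"])[0].reshape(-1,2)
# start picture: fingers open
p=np.array([.2448,.5744,.1934]);R=np.array([[.92,-.392,0],[-.392,-.92,0],[0,0,-1]])
im=cv2.imread("pics/side0raw.png")
L=[(a,b,c) for a in(-.0095,.0095) for b in(-.0585,-.0435,.0435,.0585) for c in(0,-.07)]
q=pr("side",[p+R@np.array(l) for l in L])
c=cv2.resize(im[60:140,100:180],None,fx=7,fy=7,interpolation=cv2.INTER_CUBIC);c=cv2.convertScaleAbs(c,alpha=1.6)
for l,(u,v) in zip(L,q):cv2.circle(c,(int((u-100+.5)*7),int((v-60+.5)*7)),3,(0,255,0) if l[2]==0 else (0,0,255),-1)
cv2.imwrite("pics/proj0.png",c)
s=r.sense();p=s["tcp_pos"];R=s["ee_rot"]
im=cams.capture("side")[:,:,::-1]
L=[(a,b,0) for a in(-.0095,.0095) for b in(-.015,.015)]+[(a,b,-.07) for a in(-.0375,.0375) for b in(-.095,.095)]
q=pr("side",[p+R@np.array(l) for l in L])
c=cv2.resize(im[140:240,200:300],None,fx=6,fy=6,interpolation=cv2.INTER_CUBIC);c=cv2.convertScaleAbs(c,alpha=1.8)
cv2.imwrite("pics/proj1b.png",c)
for l,(u,v) in zip(L,q):cv2.circle(c,(int((u-200+.5)*6),int((v-140+.5)*6)),3,(0,255,0) if l[2]==0 else (0,0,255),-1)
cv2.imwrite("pics/proj1.png",c)
E
```

```text
(no output)
```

View pics/proj0.png

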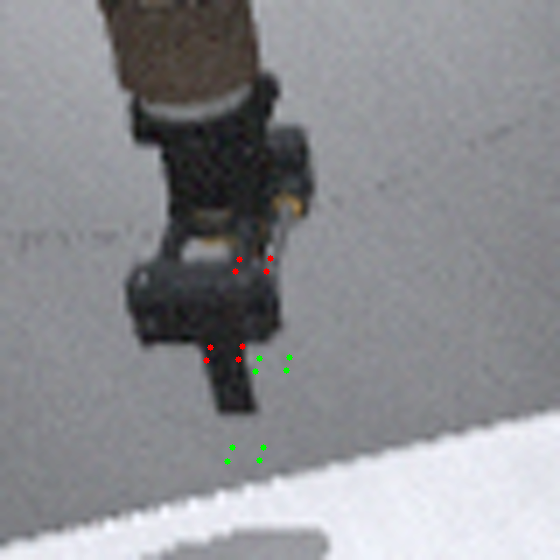

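View pics/proj1.png

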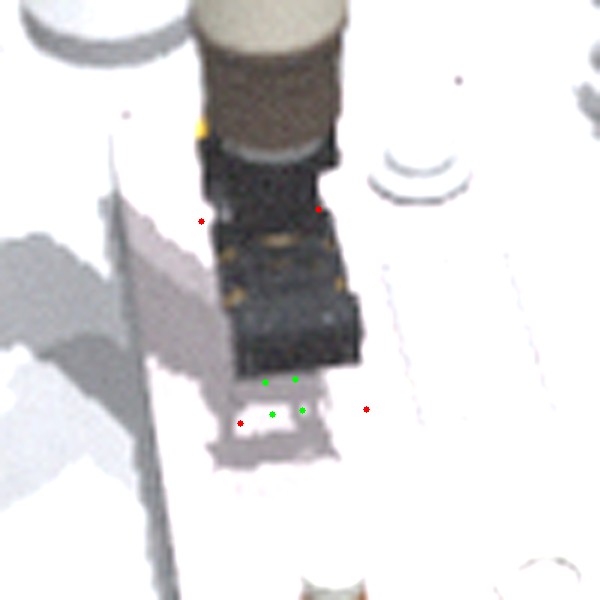

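```bash
python3 - <<'E'
from h import *
T=lambda a:(np.array(a)+.5)/4-.5+[165,120]
S=lambda a:(np.array(a)+.5)/6-.5+[200,140]
def ray(n,uv):
    a=px(n,[uv],0.)[0];b=px(n,[uv],.3)[0];return a,(b-a)/np.linalg.norm(b-a)
def tri(ut,us):
    a,d=ray("top",T(ut));b,e=ray("side",S(us))
    A=np.c_[d,-e];k=np.linalg.lstsq(A,b-a,rcond=None)[0];p=a+k[0]*d;q=b+k[1]*e
    return ((p+q)/2).round(4),np.linalg.norm(p-q).round(4)
print(tri((560,322),(358,298)),tri((537,420),(233,316)))
for z in(.12,.15,.18,.2):
    print(z,px("top",T([(560,322),(537,420)]),z).round(3).tolist(),"side bottom",px("side",S([(358,362),(240,375)]),z).round(3).tolist(),px("top",T([(427,325)]),z+.1))
s=r.sense();p,R=s["tcp_pos"],s["ee_rot"]
print("expected body corners",[(p+R@np.array([a,.095,-.07])).round(3) for a in(.0375,-.0375)])
E
cat > crop.py <<'E'
E
python3 -c "
import cv2
im=cv2.imread('pics/top4.png');c=cv2.convertScaleAbs(cv2.resize(im[230:460,250:590],None,fx=2.2,fy=2.2),alpha=2.2);cv2.imwrite('pics/top4c.png',c)"
```

```text
(array([ 0.5069, -0.1205,  0.2318]), np.float64(0.0034)) (array([ 0.4376, -0.1029,  0.2302]), np.float64(0.0045))
0.12 [[0.513, -0.131, 0.12], [0.438, -0.112, 0.12]] side bottom [[0.533, -0.056, 0.12], [0.463, -0.036, 0.12]] [[ 0.50808725 -0.02734155  0.22      ]]
0.15 [[0.512, -0.128, 0.15], [0.439, -0.11, 0.15]] side bottom [[0.52, -0.086, 0.15], [0.451, -0.067, 0.15]] [[ 0.50693339 -0.02690681  0.25      ]]
0.18 [[0.511, -0.126, 0.18], [0.439, -0.107, 0.18]] side bottom [[0.506, -0.117, 0.18], [0.439, -0.098, 0.18]] [[ 0.50577953 -0.02647207  0.28      ]]
0.2 [[0.51, -0.124, 0.2], [0.439, -0.106, 0.2]] side bottom [[0.497, -0.137, 0.2], [0.432, -0.119, 0.2]] [[ 0.50501029 -0.02618225  0.3       ]]
expected body corners [array([ 0.507, -0.125,  0.149]), array([ 0.435, -0.105,  0.149])]
```

View pics/top4c.png

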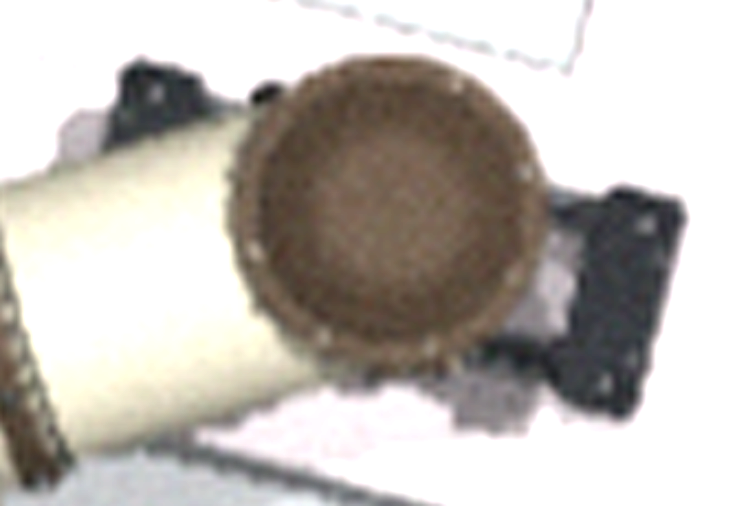

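View pics/proj1b.png

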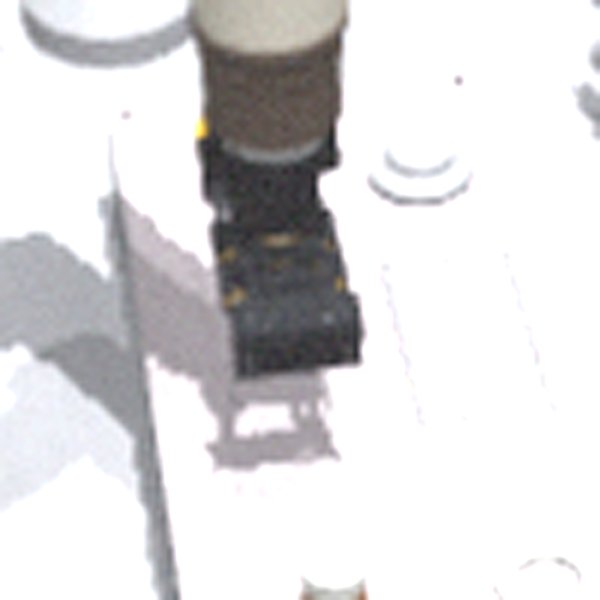

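Triangulation puts the tool's x, y where the robot says, within about 4 mm. The gripper stands about 35 mm higher than reported in both the start and the present picture, while the console fits z = 0.09 in both cameras. I won't trust the reported z, and will feel down by force and pictures instead.

drive_tool(
  deltas=[
    {"dx":0,"dy":0,"dz":0.003,"wx":0,"wy":0,"wz":0},
    {"dx":0,"dy":0,"dz":0.006,"wx":0,"wy":0,"wz":0},
    {"dx":0,"dy":0,"dz":0.009,"wx":0,"wy":0,"wz":0},
    {"dx":0,"dy":0,"dz":0.01,"wx":0,"wy":0,"wz":0},
    {"dx":0,"dy":0,"dz":0.01,"wx":0,"wy":0,"wz":0},
  ],
)

```text
time_s: 6.35
tcp_pos: [0.4963, -0.0235, 0.069]
ee_rot: [[0.964, -0.267, -0.001], [-0.267, -0.964, -0.0], [-0.001, 0.0, -1.0]]
wrist_force: [-0.0, -0.4, -0.5]
gripper_width: 0.007
```

```bash
python3 - <<'E'
from h import *
im=cams.capture("side")[:,:,::-1]
c=cv2.resize(im[140:240,200:300],None,fx=6,fy=6,interpolation=cv2.INTER_CUBIC);cv2.imwrite("pics/side5.png",cv2.convertScaleAbs(c,alpha=1.3))
E
```

```text
(no output)
```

View pics/side5.png

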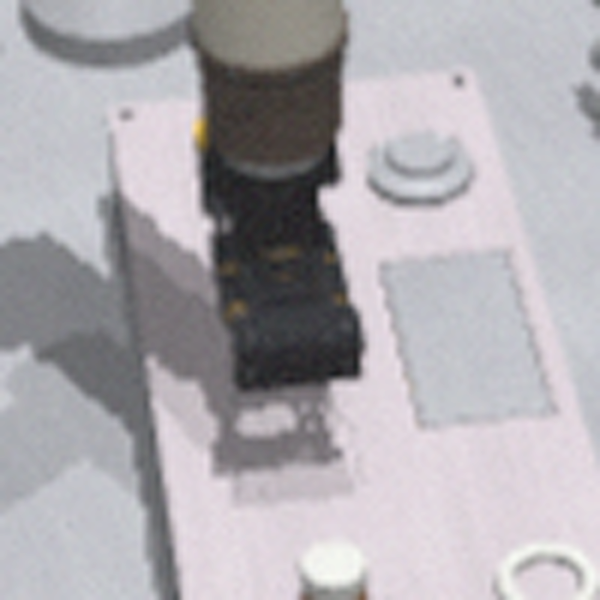

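Still free, as expected. I'll go down in finer steps.

drive_tool(
  deltas=[
    {"dx":0,"dy":0,"dz":0.002,"wx":0,"wy":0,"wz":0},
    {"dx":0,"dy":0,"dz":0.004,"wx":0,"wy":0,"wz":0},
    {"dx":0,"dy":0,"dz":0.006,"wx":0,"wy":0,"wz":0},
    {"dx":0,"dy":0,"dz":0.007,"wx":0,"wy":0,"wz":0},
    {"dx":0,"dy":0,"dz":0.008,"wx":0,"wy":0,"wz":0},
    {"dx":0,"dy":0,"dz":0.008,"wx":0,"wy":0,"wz":0},
  ],
)

```text
time_s: 7.0
tcp_pos: [0.4964, -0.0234, 0.0612]
ee_rot: [[0.964, -0.267, -0.0], [-0.267, -0.964, -0.0], [-0.0, 0.0, -1.0]]
wrist_force: [-0.2, 0.1, 0.3]
gripper_width: 0.008
```

drive_tool(
  deltas=[
    {"dx":0,"dy":0,"dz":0.001,"wx":0,"wy":0,"wz":0},
    {"dx":0,"dy":0,"dz":0.002,"wx":0,"wy":0,"wz":0},
    {"dx":0,"dy":0,"dz":0.003,"wx":0,"wy":0,"wz":0},
    {"dx":0,"dy":0,"dz":0.003,"wx":0,"wy":0,"wz":0},
  ],
)

```text
time_s: 7.4
tcp_pos: [0.4967, -0.0234, 0.0585]
ee_rot: [[0.964, -0.267, 0.0], [-0.267, -0.964, 0.0], [0.0, -0.0, -1.0]]
wrist_force: [-0.4, 0.3, 2.3]
gripper_width: 0.004
```

drive_tool(
  deltas=[
    {"dx":0,"dy":0,"dz":0.0005,"wx":0,"wy":0,"wz":0},
    {"dx":0,"dy":0,"dz":0.001,"wx":0,"wy":0,"wz":0},
    {"dx":0,"dy":0,"dz":0.001,"wx":0,"wy":0,"wz":0},
  ],
)

```text
time_s: 7.7
tcp_pos: [0.4966, -0.0234, 0.0575]
ee_rot: [[0.964, -0.267, 0.0], [-0.267, -0.964, 0.0], [0.0, -0.0, -1.0]]
wrist_force: [-0.5, 0.2, 2.6]
gripper_width: 0.007
```

drive_tool(
  deltas=[
    {"dx":0,"dy":0,"dz":0.0005,"wx":0,"wy":0,"wz":0},
    {"dx":0,"dy":0,"dz":0.001,"wx":0,"wy":0,"wz":0},
    {"dx":0,"dy":0,"dz":0.001,"wx":0,"wy":0,"wz":0},
  ],
)

```text
time_s: 8.0
tcp_pos: [0.4966, -0.0234, 0.0564]
ee_rot: [[0.964, -0.267, 0.0], [-0.267, -0.964, -0.0], [0.0, -0.0, -1.0]]
wrist_force: [-1.1, 0.1, 4.0]
gripper_width: 0.005
```

The force is rising gently, from 2.3 to 2.6 to 4.0 N over 2 mm. That is the spring plate giving, so I'll press on.

drive_tool(
  deltas=[
    {"dx":0,"dy":0,"dz":0.0005,"wx":0,"wy":0,"wz":0},
    {"dx":0,"dy":0,"dz":0.001,"wx":0,"wy":0,"wz":0},
    {"dx":0,"dy":0,"dz":0.0015,"wx":0,"wy":0,"wz":0},
    {"dx":0,"dy":0,"dz":0.0015,"wx":0,"wy":0,"wz":0},
    {"dx":0,"dy":0,"dz":0.0015,"wx":0,"wy":0,"wz":0},
    {"dx":0,"dy":0,"dz":0.0015,"wx":0,"wy":0,"wz":0},
    {"dx":0,"dy":0,"dz":0.0015,"wx":0,"wy":0,"wz":0},
  ],
)

```text
time_s: 8.7
tcp_pos: [0.4967, -0.0234, 0.0549]
ee_rot: [[0.964, -0.267, 0.0], [-0.267, -0.964, 0.0], [0.0, -0.0, -1.0]]
wrist_force: [-0.1, 0.8, 3.8]
gripper_width: 0.008
```

```bash
python3 - <<'E'
from h import *
im=cams.capture("side")[:,:,::-1]
c=cv2.resize(im[140:240,200:300],None,fx=6,fy=6,interpolation=cv2.INTER_CUBIC);cv2.imwrite("pics/side6.png",cv2.convertScaleAbs(c,alpha=1.3))
E
```

```text
(no output)
```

View pics/side6.png

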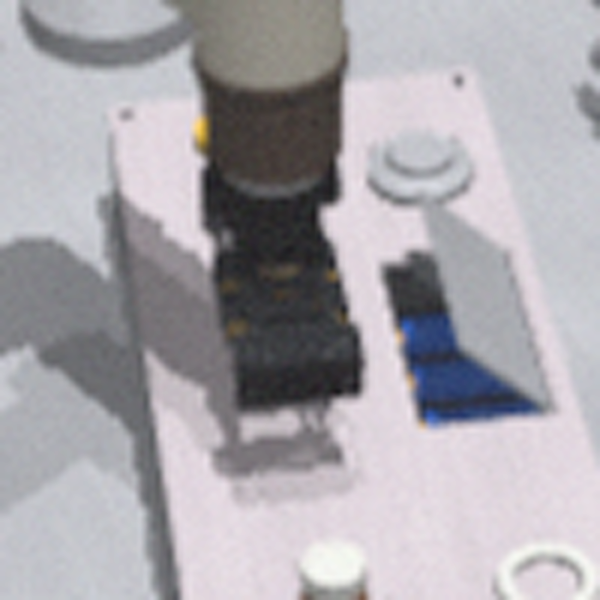

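The flap has sprung open (blue batteries visible at about (460,370), flap standing). I'll draw straight up, clear of everything.

drive_tool(
  deltas=[
    {"dx":0,"dy":0,"dz":-0.004,"wx":0,"wy":0,"wz":0},
    {"dx":0,"dy":0,"dz":-0.012,"wx":0,"wy":0,"wz":0},
    {"dx":0,"dy":0,"dz":-0.03,"wx":0,"wy":0,"wz":0},
    {"dx":0,"dy":0,"dz":-0.05,"wx":0,"wy":0,"wz":0},
    {"dx":0,"dy":0,"dz":-0.075,"wx":0,"wy":0,"wz":0},
    {"dx":0,"dy":0,"dz":-0.1,"wx":0,"wy":0,"wz":0},
    {"dx":0,"dy":0,"dz":-0.125,"wx":0,"wy":0,"wz":0},
    {"dx":0,"dy":0,"dz":-0.14,"wx":0,"wy":0,"wz":0},
    {"dx":0,"dy":0,"dz":-0.15,"wx":0,"wy":0,"wz":0},
    {"dx":0,"dy":0,"dz":-0.15,"wx":0,"wy":0,"wz":0},
    {"dx":0,"dy":0,"dz":-0.15,"wx":0,"wy":0,"wz":0},
    {"dx":0,"dy":0,"dz":-0.15,"wx":0,"wy":0,"wz":0},
  ],
)

```text
time_s: 9.95
tcp_pos: [0.4957, -0.0235, 0.2036]
ee_rot: [[0.964, -0.267, -0.003], [-0.267, -0.964, -0.0], [-0.002, 0.001, -1.0]]
wrist_force: [-0.1, 0.7, -0.7]
gripper_width: 0.004
```

```bash
python3 - <<'E'
from h import *
for n in("side","top"):
    im=cams.capture(n)[:,:,::-1]
    cv2.imwrite(f"pics/{n}7.png",cv2.resize(im,(800,600),interpolation=cv2.INTER_CUBIC))
E
```

```text
(no output)
```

View pics/side7.png

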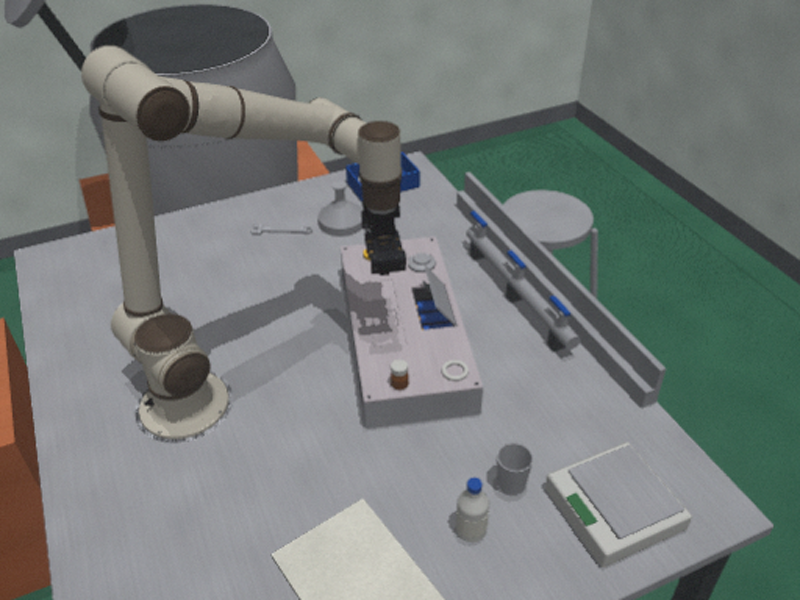

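View pics/top7.png

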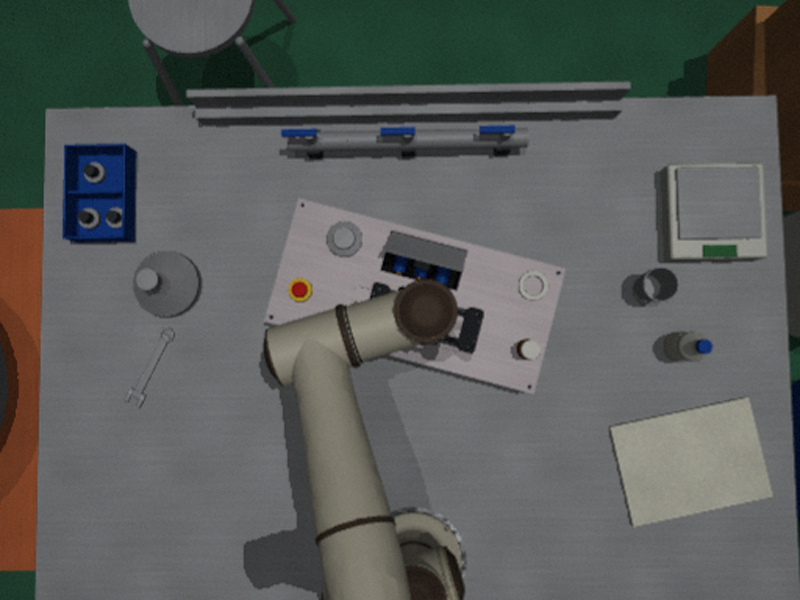

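Both views show the flap standing open and the tool clear. The loose things are where they were: jar (528,349), gasket (533,286), flange (344,239), stop (300,290). I'm handing in.

```bash
python3 -c "
from station import ticket
print(ticket.finish_job())"
```

```text
the job is handed in; nothing more can be done
None
```

The battery flap is open and the job is handed in at about 10 s of the 54 s allowed. I found the catch plate in both cameras, about 25 mm to the -y side of the strip's middle. I pressed it with shut fingers, where it gave as a spring should (about 2.3 to 4 N), and then drew straight up.

**Last checks:** the final pictures from both cameras show the flap standing open and the tool well clear, with the wrist force within noise. The jar, gasket, flange, funnel, spanner, beaker and bottle are where they started. The tool never went near the stop button, and it looks unchanged.

**What disagreed:**
- **Tool height:** the reported tool height did not match the scene. First touch came near a reported z of 0.06 instead of the expected 0.0875, so the fingertips sit about 28 mm higher than reported. A rough check from the pictures gave about 35 mm.
- **False touch:** early on, I took a small force reading at z = 0.085 for contact. It was only noise. After that I relied on force and pictures rather than the reported height.

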